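# Tip a standing billet onto its planing bearers

## Task

Slide the tall wooden billet, still standing upright, away from the robot between the rails until its foot presses against the nearer of the two bearer strips, then push its top so that it tips over that strip and lies on its side, level across both bearers, pointing along the rails. Do not lift the billet off the bench, and leave the green bottle and the steel tin standing where they are.

Things in the scene. Friction and masses are not known exactly. Their poses are not given: they have to be found in the camera images.
- station: Planing station fixed to the bench; origin on the bench midway between its two low side rails (12 mm high, inner faces at y = -65 and +65 mm, from x = -30 to +240 mm). Its x axis runs along the rails, away from the robot, z up. Between the rails lie two dark bearer strips, each 22 mm wide, 12 mm high and 130 mm long (along y), their centres 132 mm apart in x.
- rails_mid (a point): Point on the bench midway between the rails, at station x = 105 mm, axes as the station. The two bearer strips are one rigid frame, clamped fast but in a different place each time: the near face of the nearer strip lies anywhere from 125 to 85 mm on the robot's side of this point. That place is not reported: feel or see it. It does not yield when pushed.
- clamp_rail (a point): Middle of the near lower edge (at station x = -30 mm) of a wooden clamp rail that spans the station, 262 mm over the bench; axes as the station. The rail is 50 mm deep (along x), 570 mm long (y), 42 mm high, on two 45 mm posts at y = -255 and +255 mm. An upright gripper has no room by it to push the billet over: lean the tool back 35 to 40 degrees, fingers down and forward.
- billet_center (a point): Centre (half-way up) of the billet, a loose block of light wood, 60 (x) by 80 (y) by 170 mm tall (z), 0.4 to 0.7 kg. It stands on the robot's side of the bearers, 35 to 105 mm short of the nearer strip, turned up to 0.2 rad. It topples when tilted 19 degrees; pushed higher than 40 mm it may topple, not slide. Sliding takes 2 to 6 N, jolts reach 12 N; over 15 N is the strip. Lying on both bearers its centre is 42 mm up.
- bottle: Green bottle, 62 mm diameter, 200 mm tall, standing to one side of the billet; origin at the centre of its underside, z up.
- tin: Plain steel tin, 60 mm diameter, 95 mm tall, standing to the other side of the billet; origin at the centre of its underside, z up.
There are look-alikes about, which are no part of the job. Leave any black or turquoise look-alike of the part that bears billet_center alone.

How it is judged (in metres and radians):
On the way:
1. the billet, still upright, is pressed with its foot against the nearer bearer strip (angle between billet_center's own z axis and vertical below 0.1 rad and contact force between billet and station above 0.5 N), for 0.02 s.
At the end, for the whole second after the job is handed in: The billet lies at rest on its 80 mm wide side, level (within 0.05 rad) on both bearers, its centre 38 to 46 mm above the bench, its length within 0.17 rad of the rails' direction (angle between billet_center's own z axis and vertical between 1.52 and 1.62 rad and height (world z) of billet_center between 0.038 and 0.046 m and angle between the z axis of billet_center and the x axis of station, either way round below 0.17 rad and contact force between billet and station above 1 N and linear speed of billet below 0.01 m/s); the robot touches nothing.
It fails at once if the billet is lifted (its centre rises above 130 mm) (height (world z) of billet_center above 0.13 m).
It fails at once if the bottle or the tin is moved by more than 30 mm or tilted by more than 0.3 rad (distance of any of bottle, tin from where it was at the start of the episode above 0.03 m or angle between any of bottle, tin's own z axis and vertical above 0.3 rad).
It also fails if it takes over 42 s, if anything falls off the work surface, if the arm or the gripper's body presses on something with over 40 N, if the wrist force passes 120 N, or if a joint passes its speed limit or range.

## Robot

A 6-joint arm with a two-finger parallel gripper is mounted at the origin on the work surface. World frame = base frame: x ahead of the robot, y to its left, z up, the work surface at z = 0. Lengths are in mm, angles in rad, forces in N, time in s.
With the tool pointing down it reaches from about 350 to 775 mm from the base axis. Payload 7.3 kg.
Tool frame: the origin (TCP) lies at the very end of the fingers, on their centre line; the grasp point (between the pads) lies 19 mm behind it (bot.grip_point_offset is the distance from the TCP to the grasp point, in mm); z points along the fingers, y is the line along which they close (so a half turn about z gives the same grasp; the last joint's range is limited). The gripper opens to 92 mm and grips with 3 to 60 N. Pads are 19 mm wide; open, the fingers measure 130 mm over their backs; the gripper's body (75 mm by 190 mm) begins 47 mm behind the grasp point.
Start: joints at [-1.49, 0.342, 1.524, -0, 1.275, -0.146], TCP at [118.073, -511.572, 199.641] pointing down, gripper open.
Joint ranges: [-2.53, 2.53], [-0.77, 2.02], [0.04, 2.7], [-1, 4.14], [0.28, 2.66], [-3.11, 3.11]. Speed limits (rad/s): [2.57, 2.57, 3.14, 3.14, 3.14, 3.14].

## Interface

Orientations are given as [roll, pitch, yaw] about the fixed x, y, z axes, in that order (R = Rz(yaw) Ry(pitch) Rx(roll)).
In Python, from plant import bot gives the robot as it stands. The module is installed in compiled form; this text tells all that it offers.
- The arm moves only by the shell command python3 -m jog 'ROWS' [OPENING]. ROWS is JSON, a list of rows, each a list of 6 numbers: the shift along the tool's x, y, z in mm, then the turn, a rotation vector about the tool's x, y, z in rad. In form: [[dx, dy, dz, rx, ry, rz], ...]. A call has 1 to 12 rows; each row shifts and turns the commanded pose from where the row before left it, along the tool's axes as they then stand; what a row does not reach is not made up. A row lasts 1/10 s, in which the tool goes at most 50 mm and 8.59 degrees, less where a joint would pass 70% of its speed; a pose out of reach is approached as far as the arm can. A call with a gripper value outside its range is refused whole. OPENING is the opening in per cent of the stroke, from 0 (shut) to 100 (fully open), set as the call begins (- or left out, the last holds). The fingers move at their own pace and stop on an object; the grip force is fixed at half the most. Time passes only in rows, so rows that do not move let the fingers close. It gives the time, the measured TCP pose, the force, the opening and the grip force at its end, in the units of the state.
- bot.get_obs(): the state, without advancing time (a new reading comes with each control period).
- bot.capture(name): name is "side" or "top" or "wrist"; returns the picture (480x640x3 uint8, red, green, blue); there is no depth.
- bot.camera_model(name): a dict with "fx", "fy", "cx", "cy" (pixels), "position" and "orientation" of the camera in the world; the wrist camera has in their place "T_tool_cam" (4x4, takes a point from camera to tool coordinates, whose origin is the TCP and whose axes are the flange's). Camera axes: x right, y down, z forward; pixel columns grow to the right and rows downward; lengths in mm; the calibration is good to about 2 mm. A picture is of the moment at which its call begins: read the wrist's pose just before it. camera_model takes no time and is no camera call.
- bot.close_job(): hands the job in; it is judged then, once.
Trained networks look in the newest picture that a camera, given by its name, has taken for a name from the list of things; names that differ only in an ending like _2 or _b are one class to them, and where a whole thing is asked for, a point or a joint stands for the part that bears it (a point fixed in the world has none). Each returns a list of dicts, best first, with "p" (0 to 1); they miss things now and then, are a little off and sometimes report something else, mostly with a low value. They report only what shows in the picture. A call takes as long as a camera call. They do not tell look-alikes from the thing itself.
- bot.outline_of(target, camera): "mask" (480x640 bool, what is visible of it) and "pixel" ([column, row] in pixels, amid what is visible of it).
The state is a dict: "time": time; "joint_positions": joint angles; "dq": joint speeds; "tau": joint torques, N m; "tool_pos": TCP position; "tcp_rot": TCP orientation; "contact_force": force on the tool from outside, world axes, zero at the start; "moment": the same for the moment, N m; "grip_width": finger opening in mm; "finger_force": force on a finger pad.
Only numpy, scipy, OpenCV 4.12 (cv2) and the standard library are available. Lean on these libraries where they do the work, as an engineer would, in place of code of your own. Each camera call takes 0.05 s, during which the arm holds its last target. There are 200 camera calls.

## Working session

There is one attempt and no reset: what is moved stays moved. The work goes in short steps, Python scripts to look and compute and a shell command to move; the robot and the scene stay as the last step left them, time stands still between calls to the robot, and variables do not carry over. Pictures are saved under pics/ and viewed, at most 10 in all, crops included, and the job is handed in when it is done.

```bash
mkdir -p pics
python3 - <<'E'
from plant import bot
import cv2,numpy as np
ims=[]
for c in("side","top","wrist"):
    im=bot.capture(c);cv2.imwrite(f"pics/{c}0.png",im[...,::-1]);ims.append(im)
    m=bot.camera_model(c);print(c,{k:np.round(v,3).tolist() for k,v in m.items()})
    for t in("billet_center","bottle","tin","station"):
        print(t,[(round(d["p"],2),np.round(d["pixel"]).tolist(),int(d["mask"].sum())) for d in bot.outline_of(t,c)])
print(bot.get_obs())
E
```

```text
side {'fx': 481.944, 'fy': 481.944, 'cx': 317.841, 'cy': 233.482, 'position': [482.845, 703.823, 795.036], 'orientation': [-2.3, 0.001, -3.036]}
billet_center [(0.94, [419.0, 197.0], 2604), (0.75, [423.0, 266.0], 3490), (0.68, [403.0, 350.0], 3508)]
bottle [(0.78, [314.0, 185.0], 1058), (0.49, [278.0, 239.0], 14109)]
tin [(0.71, [323.0, 303.0], 1296)]
station [(0.71, [276.0, 240.0], 14533)]
top {'fx': 497.544, 'fy': 497.544, 'cx': 314.343, 'cy': 233.938, 'position': [438.887, 31.128, 1202.403], 'orientation': [-3.062, 0.002, -1.554]}
billet_center [(0.87, [326.0, 319.0], 1350), (0.86, [235.0, 299.0], 1494), (0.67, [359.0, 231.0], 1324), (0.63, [430.0, 321.0], 1821)]
bottle [(0.77, [440.0, 216.0], 992)]
tin [(0.7, [294.0, 227.0], 582)]
station [(0.71, [372.0, 177.0], 14318)]
wrist {'fx': 380.763, 'fy': 380.763, 'cx': 322.874, 'cy': 241.557, 'T_tool_cam': [[0.0, -0.957, -0.29, 79.406], [1.0, 0.0, 0.001, 0.432], [-0.0, -0.29, 0.957, -184.558], [0.0, 0.0, 0.0, 1.0]]}
billet_center []
bottle []
tin []
station []
{'time': 0.75, 'joint_positions': array([-1.49000416e+00,  3.41988140e-01,  1.52407660e+00, -9.27195561e-06,
        1.27543431e+00, -1.46015198e-01]), 'dq': array([ 0.00038586, -0.00144536,  0.00179174,  0.00045849,  0.00135758,
       -0.00141899]), 'tau': array([ 1.41985183e-04, -4.31047940e+01, -2.44459391e+01,  7.17730285e-02,
        4.82501078e-02, -1.67192536e-05]), 'tool_pos': array([ 118.06821876, -511.57313437,  199.654851  ]), 'tcp_rot': array([3.14150133e+00, 2.23958211e-05, 2.26810062e-01]), 'contact_force': array([-0.12047728, -0.26226566, -0.27499136]), 'moment': array([-0.06917523,  0.04558751,  0.01828802]), 'finger_force': 0.0, 'grip_width': 91.77506391086274}
```

View pics/top0.png

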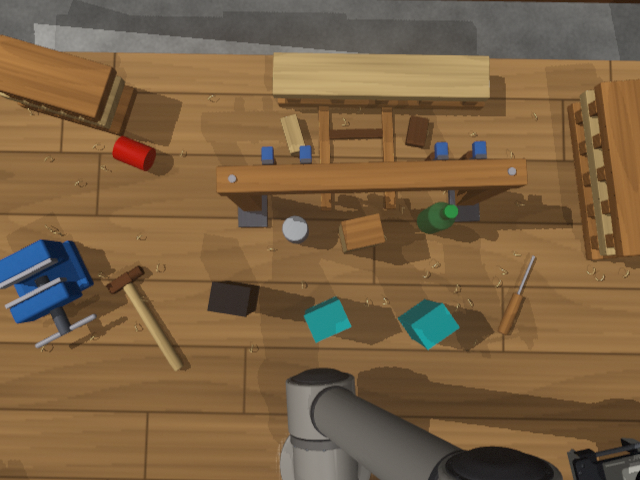

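View pics/side0.png

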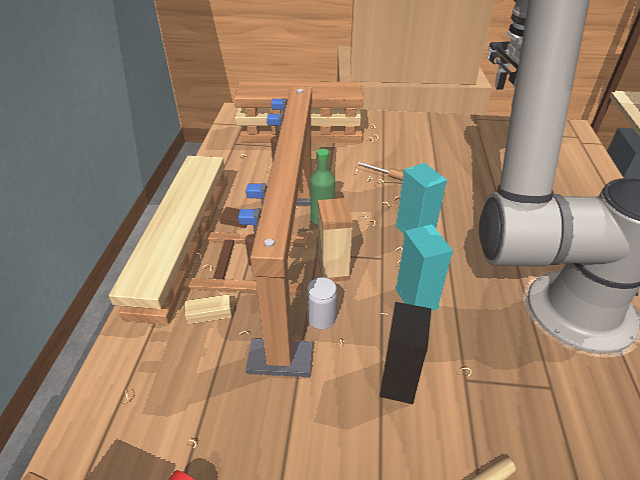

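The top view shows the wooden billet at (361,232), beyond two turquoise blocks at (327,320) and (430,322) and one black block at (233,298), all of them look-alikes. I choose the wooden one, between the tin (295,228) and the bottle (440,216). Next I'll check it in a close crop.

```bash
python3 - <<'E'
import cv2,numpy as np
a=cv2.imread("pics/top0.png")[95:260,250:500]
cv2.imwrite("pics/c1.png",cv2.resize(a,None,fx=3.2,fy=3.2,interpolation=cv2.INTER_CUBIC))
b=cv2.imread("pics/side0.png")[140:350,180:440]
cv2.imwrite("pics/c2.png",cv2.resize(b,None,fx=2.8,fy=2.8,interpolation=cv2.INTER_CUBIC))
E
cat > h.py <<'E'
from plant import bot
import numpy as np
from scipy.spatial.transform import Rotation as R
def ray(c,px):
    m=bot.camera_model(c)
    d=np.array([(px[0]-m["cx"])/m["fx"],(px[1]-m["cy"])/m["fy"],1])
    if "T_tool_cam" in m:
        o=bot.get_obs();T=np.eye(4);T[:3,:3]=R.from_euler("xyz",o["tcp_rot"]).as_matrix();T[:3,3]=o["tool_pos"];T=T@np.array(m["T_tool_cam"])
        return T[:3,3],T[:3,:3]@d
    return np.array(m["position"]),R.from_euler("xyz",m["orientation"]).as_matrix()@d
def at_z(c,px,z):
    p,d=ray(c,px);return (p+d*(z-p[2])/d[2])[:2].round(1)
E
```

```text
(no output)
```

View pics/c1.png

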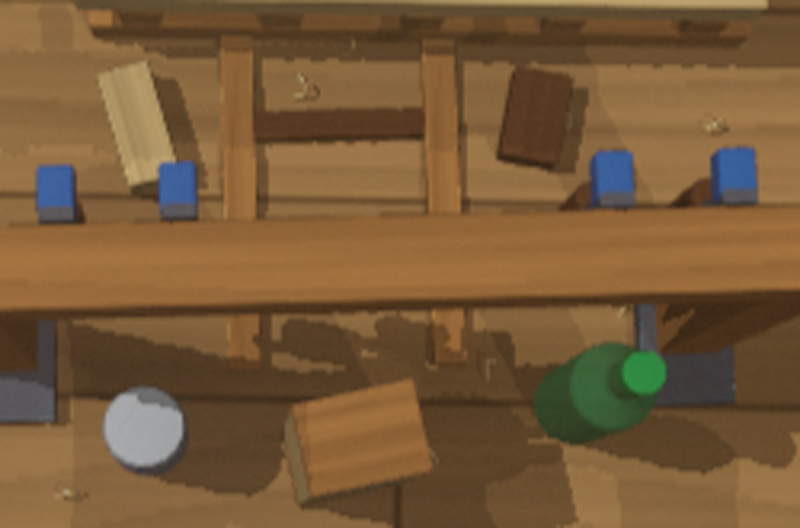

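View pics/c2.png

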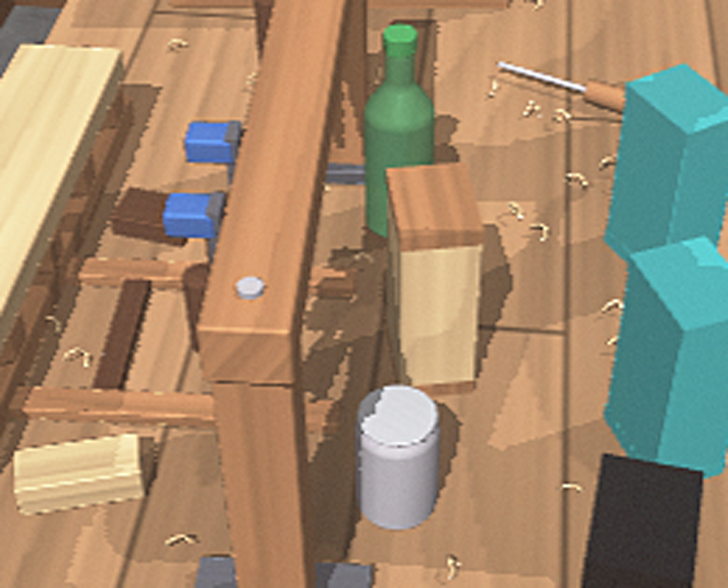

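The crop confirms the light-wood billet, turned slightly, with its top corners at crop (297,410), (411,380), (431,463), (306,499). The far bearer is seen at row ~110–138; the nearer one is hidden under the clamp rail.

Run:
```python
from h import *
def c1(x,y):return (250+x/3.2,95+y/3.2)
def c2(x,y):return (180+x/2.8,140+y/2.8)
def show(n,f,c,pts,z):
    q=np.array([at_z(c,f(*p),z) for p in pts]);print(n,q.tolist(),"mean",q.mean(0).round(1))
show("billet",c1,"top",[(297,410),(411,380),(431,463),(306,499)],170)
show("billet s",c2,"side",[(387,170),(462,163),(482,235),(398,250)],170)
show("railsL",c1,"top",[(255,40),(261,365)],12)
show("railsR",c1,"top",[(424,40),(434,365)],12)
show("strip near face L,R; far face",c1,"top",[(258,139),(424,136),(258,112),(424,107)],12)
show("strip side: nearface bot/ far",c2,"side",[(125,386),(148,283),(101,385),(124,283)],12)
show("tin",c1,"top",[(145,428)],95)
show("bottle cap",c1,"top",[(644,373)],200)
show("clamp near edge top z304",c1,"top",[(0,311),(800,292)],262)
show("clamp far top",c1,"top",[(0,228),(800,206)],304)
```

```text
billet [[545.1, -24.6], [566.0, -98.7], [511.9, -112.1], [487.1, -31.2]] mean [527.5 -66.6]
billet s [[567.0, -94.3], [511.5, -108.8], [492.0, -26.8], [549.8, -4.5]] mean [530.1 -58.6]
railsL [[845.4, 2.5], [594.9, -5.6]] mean [720.2  -1.5]
railsR [[847.5, -126.9], [597.1, -135.8]] mean [ 722.3 -131.4]
strip near face L,R; far face [[768.3, -0.9], [772.6, -127.3], [789.2, -0.6], [795.2, -127.2]] mean [781.3 -64. ]
strip side: nearface bot/ far [[764.9, 0.9], [775.2, -118.5], [784.1, 1.8], [795.6, -116.4]] mean [779.9 -58. ]
tin [[538.4, 77.3]] mean [538.4  77.3]
bottle cap [[569.2, -242.5]] mean [ 569.2 -242.5]
clamp near edge top z304 [[592.0, 158.3], [611.3, -318.9]] mean [601.6 -80.3]
clamp far top [[633.2, 153.9], [653.4, -303.9]] mean [643.3 -75. ]
```

```bash
python3 - <<'E'
from h import *
for c in("top","side"):
    bot.capture(c)
    for d in bot.outline_of("billet_center",c):
        v,u=np.nonzero(d["mask"]);P=np.array([at_z(c,p,170) for p in zip(u,v)])
        print(c,round(d["p"],2),d["pixel"],"z170 x",P[:,0].min(),P[:,0].max(),"y",P[:,1].min(),P[:,1].max())
print("tq1 corners",[at_z("top",p,170).tolist() for p in[(304,318),(331,298),(352,318),(320,342)]])
print("tq2 corners",[at_z("top",p,170).tolist() for p in[(405,318),(432,299),(459,323),(430,349)]])
E
python3 -m jog '[[0,0,-30,0,0,0]]' 40
```

```text
top 0.83 [360.1, 231.1] z170 x 487.0 563.3 y -108.6 -14.7
time: 0.95
tool_pos: [117.8, -509.4, 226.6]
tcp_rot: [-3.134, -0.001, 0.227]
contact_force: [-0.1, -0.7, -0.7]
grip_width: 87.5
finger_force: 0.0Traceback (most recent call last):
  File "<stdin>", line 5, in <module>
  File "h.py", line 12, in at_z
    p,d=ray(c,px);return (p+d*(z-p[2])/d[2])[:2].round(1)
        ~~~^^^^^^
  File "h.py", line 5, in ray
    m=bot.camera_model(c)
ValueError: time passes only in moves, steps and waits
```

```bash
sed -i 's/^def ray/import functools\n@functools.cache\ndef cam(c): return bot.camera_model(c)\ndef ray/; s/m=bot.camera_model(c)/m=cam(c)/' h.py
python3 - <<'E'
from h import *
print("tq1 corners",[at_z("top",p,170).tolist() for p in[(304,318),(331,298),(352,318),(320,342)]])
print("tq2 corners",[at_z("top",p,170).tolist() for p in[(405,318),(432,299),(459,323),(430,349)]])
print("black",[at_z("top",p,170).tolist() for p in[(212,283),(256,288),(250,314),(208,309)]])
E
```

```text
tq1 corners [[347.9, 52.7], [389.6, -2.2], [349.6, -45.9], [299.9, 19.1]]
tq2 corners [[351.4, -154.6], [391.1, -210.1], [343.2, -265.4], [289.6, -205.8]]
black [[416.3, 244.1], [407.5, 152.9], [354.2, 163.8], [362.9, 250.5]]
```

```bash
python3 -m jog '[[10,-8,-10,0,0,0],[25,-19,0,0,0,0],[38,-29,0,0,0,0],[38,-29,0,0,0,0],[38,-29,0,0,0,0],[38,-29,0,0,0,0],[38,-29,0,0,0,0],[38,-29,0,0,0,0],[38,-29,0,0,0,0],[38,-29,0,0,0,0],[38,-29,0,0,0,0],[38,-29,0,0,0,0]]' 40
```

```text
time: 2.15
tool_pos: [451.8, -106.8, 239.7]
tcp_rot: [3.141, -0.001, 0.227]
contact_force: [0.4, -0.3, 0.0]
grip_width: 37.0
finger_force: 0.0
```

```bash
python3 -m jog '[[25,-20,0,0,0,0],[13,-10,0,0,0,0.1],[0,0,0,0,0,0.09],[0,0,0,0,0.14,0],[0,0,0,0,0.145,0],[0,0,0,0,0.145,0],[0,0,0,0,0,0]]' 40
python3 - <<'E'
from h import *
import cv2
im=bot.capture("side");cv2.imwrite("pics/s1.png",cv2.resize(im[60:330,250:560,::-1],None,fx=2.2,fy=2.2))
E
```

```text
time: 2.85
tool_pos: [475.8, -69.1, 236.2]
tcp_rot: [-3.138, -0.426, 0.034]
contact_force: [-0.1, 0.3, 0.2]
grip_width: 36.5
finger_force: 0.0
```

View pics/s1.png

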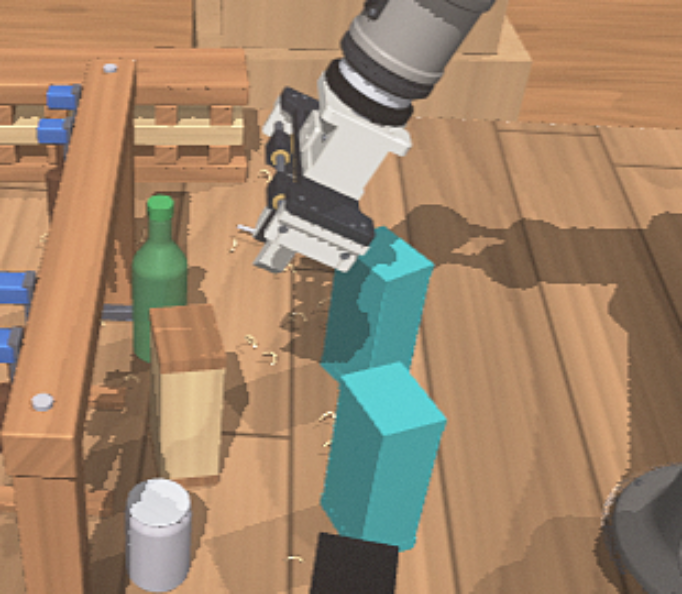

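The gripper has a wide crosspiece (near (310,220) in the crop) and a narrow housing above it. It must fit between the billet and the turquoise corner at x≈389, so I'll descend in two stages.

```bash
python3 -m jog '[[-3,6,-1,-0.026,0,0.058],[-12,0,26,0,0,0],[-12,0,26,0,0,0],[-12,0,26,0,0,0],[-8,0,18,0,0,0],[0,0,0,0,0,0],[0,0,0,0,0,0]]' 20
python3 - <<'E'
from h import *
import cv2
im=bot.capture("top");cv2.imwrite("pics/t1.png",cv2.resize(im[180:360,240:480,::-1],None,fx=3.2,fy=3.2))
E
```

```text
time: 3.6
tool_pos: [480.1, -77.8, 134.5]
tcp_rot: [-3.141, -0.43, -0.026]
contact_force: [0.4, 0.1, -0.2]
grip_width: 18.6
finger_force: 0.0
```

View pics/t1.png

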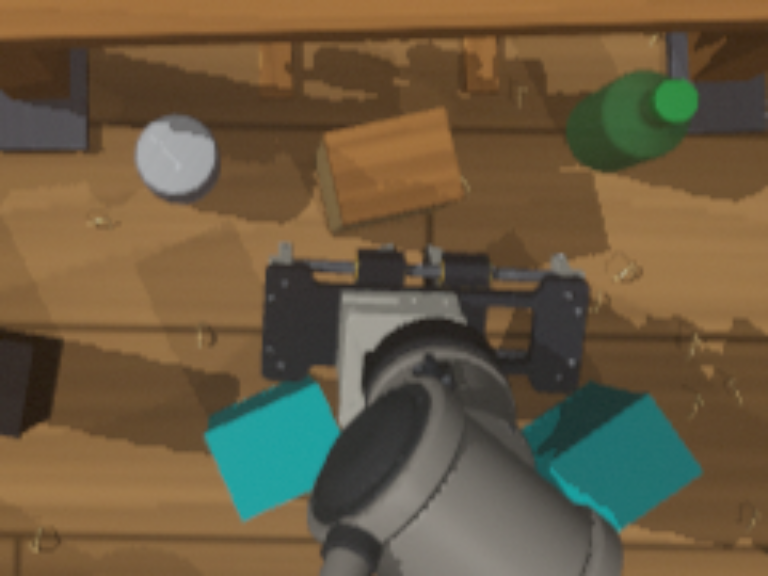

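```bash
python3 -m jog '[[0,2,0,0,-0.066,0],[-9,0,23.5,0,0,0],[-9,0,23.5,0,0,0],[-9,0,23.5,0,0,0],[0,0,0,0,0,0],[0,0,0,0,0,0]]' 0
```

```text
time: 4.25
tool_pos: [479.5, -79.9, 59.4]
tcp_rot: [-3.141, -0.365, -0.027]
contact_force: [-0.2, 0.8, 0.3]
grip_width: 0.4
finger_force: 0.0
```

```bash
python3 -m jog '[[-4,0,13,0,0,0],[-4.5,0,13.5,0,0,0],[0,0,0,0,0,0],[0,0,0,0,0,0]]'
python3 - <<'E'
from h import *
import cv2
im=bot.capture("side");cv2.imwrite("pics/s2.png",cv2.resize(im[130:330,270:470,::-1],None,fx=2.8,fy=2.8))
E
```

```text
time: 4.65
tool_pos: [480.9, -79.9, 31.9]
tcp_rot: [3.142, -0.366, -0.027]
contact_force: [0.3, -0.3, -0.2]
grip_width: 0.6
finger_force: 0.0
```

View pics/s2.png

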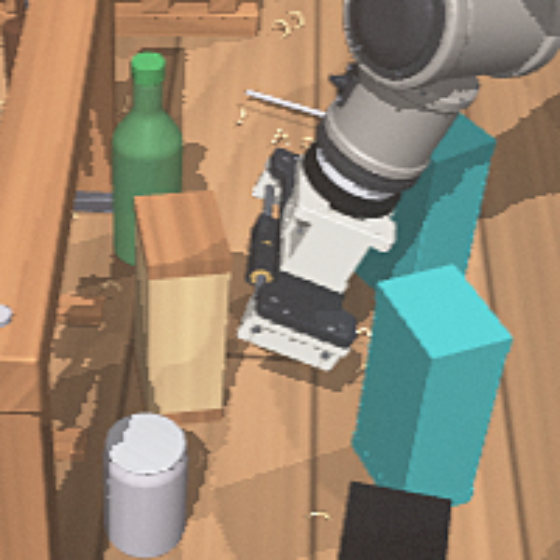

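The tool is down with clear gaps to the billet and to both turquoise blocks. I'll start pushing gently.

```bash
python3 -m jog '[[2,0,3.5,0,0,0],[2,0,3.5,0,0.01,0],[3,0,1.2,0,0.01,0],[3,0,1.2,0,0.01,0],[3,0,1.3,0,0.01,0],[3,0,1.3,0,0.01,0],[3,0,1.3,0,0.01,0],[3,0,1.3,0,0.01,0],[3,0,1.3,0,0,0],[3,0,1.3,0,0,0]]'
python3 - <<'E'
from h import *
import cv2
im=bot.capture("top");cv2.imwrite("pics/t2.png",im[...,::-1])
for d in bot.outline_of("billet_center","top"): print(d["p"],d["pixel"])
cv2.imwrite("pics/t2c.png",cv2.resize(im[150:290,270:470,::-1],None,fx=4,fy=4))
E
```

```text
time: 5.7
tool_pos: [515.0, -84.8, 37.7]
tcp_rot: [-3.126, -0.419, -0.028]
contact_force: [-4.0, -0.1, 2.5]
grip_width: 0.4
finger_force: 2.1
0.95 [435.7, 320.5]
0.75 [235.2, 294.5]
0.71 [326.3, 318.1]
0.7 [360.5, 224.1]
```

View pics/t2c.png

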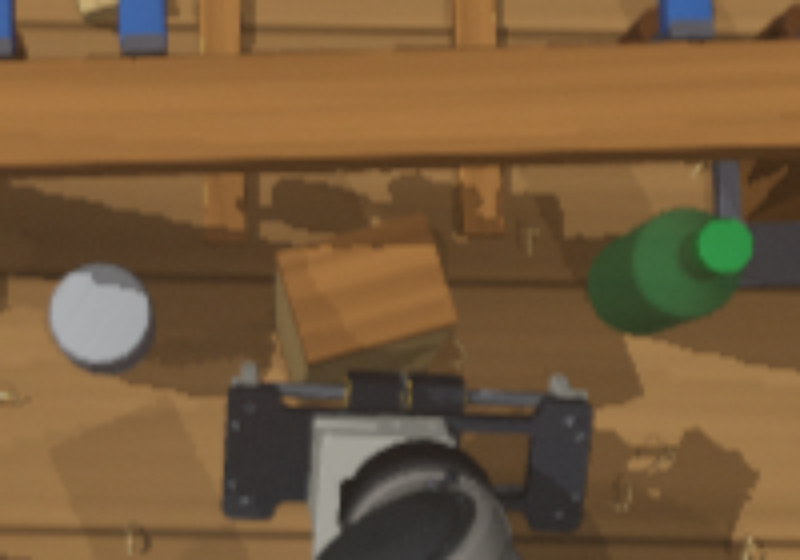

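```bash
python3 -m jog '[[0,0,0,0,0,0],[0,0,0,0,0,0]]'
python3 - <<'E'
from h import *
f=lambda p:at_z("top",(270+p[0]/4,150+p[1]/4),170).tolist()
print([f(p) for p in[(277,255),(433,240),(455,320),(305,363),(420,215)]])
from scipy.spatial.transform import Rotation as R
import cv2
im=bot.capture("side");cv2.imwrite("pics/s3.png",cv2.resize(im[170:300,270:400,::-1],None,fx=4.5,fy=4.5,interpolation=cv2.INTER_CUBIC))
E
```

```text
time: 6.0
tool_pos: [515.0, -84.8, 37.6]
tcp_rot: [-3.126, -0.42, -0.027]
contact_force: [-0.7, -1.8, -0.9]
grip_width: 0.8
finger_force: 0.6
[[564.6, -16.9], [573.8, -98.3], [532.1, -110.0], [508.4, -32.2], [586.9, -91.4]]
```

View pics/s3.png

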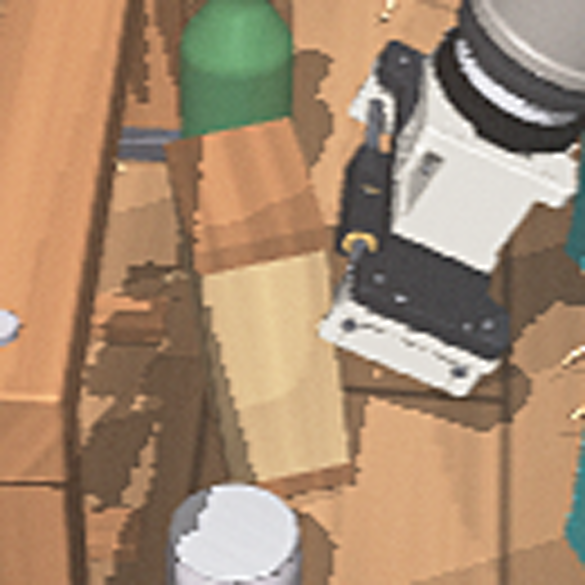

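The billet is tipped forward about 0.17 rad: the crosspiece touches it high up at (335,310). I'll ease the tool body back by leaning more, so the billet settles upright.

```bash
python3 -m jog '[[0,0,0,0,0.02,0],[0,0,0,0,0.02,0],[0,0,0,0,0.02,0],[0,0,0,0,0.02,0],[0,0,0,0,0.02,0],[0,0,0,0,0.02,0],[0,0,0,0,0.02,0],[0,0,0,0,0.02,0],[0,0,0,0,0.03,0],[0,0,0,0,0.03,0],[0,0,0,0,0,0],[0,0,0,0,0,0]]'
python3 - <<'E'
from h import *
import cv2
im=bot.capture("side");cv2.imwrite("pics/s4.png",cv2.resize(im[170:300,270:400,::-1],None,fx=4.5,fy=4.5,interpolation=cv2.INTER_CUBIC))
im=bot.capture("top");cv2.imwrite("pics/t4.png",im[...,::-1])
E
```

```text
time: 7.25
tool_pos: [515.8, -91.6, 49.3]
tcp_rot: [-3.099, -0.628, -0.036]
contact_force: [-1.8, 0.4, -0.6]
grip_width: 0.8
finger_force: 0.5
```

View pics/s4.png

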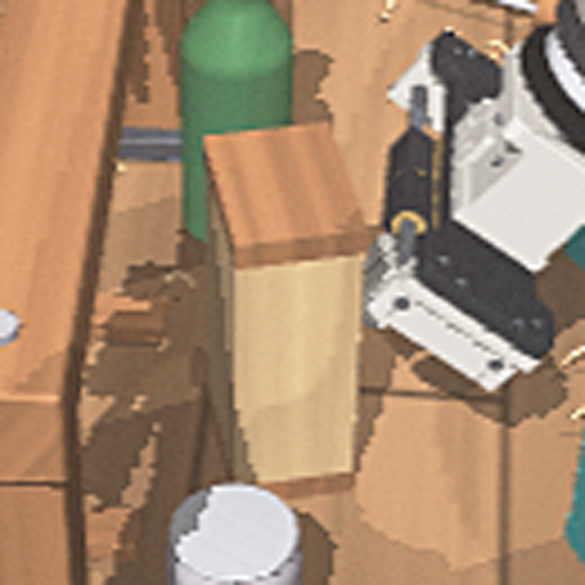

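The billet stands upright again. That was my last viewing, so from here I'll work from numbers. The TCP drifted upward during a pure turn, so I'll check the joints.

Run:
```python
from h import *
import cv2
o=bot.get_obs();print(o["joint_positions"].round(3),o["tool_pos"].round(1),o["tcp_rot"].round(3))
# billet from both cameras: mask polygons
for c,pred in(("top",lambda p:abs(p[0]-362)<40 and p[1]<260),("side",lambda p:p[1]<260 and p[0]<380)):
    bot.capture(c)
    for d in bot.outline_of("billet_center",c):
        if pred(d["pixel"]):
            cn=max(cv2.findContours(d["mask"].astype(np.uint8),0,2)[0],key=cv2.contourArea)
            q=cv2.approxPolyDP(cn,2.5,True)[:,0]
            print(c,round(d["p"],2),d["pixel"],[(p.tolist(),at_z(c,p,170).tolist(),at_z(c,p,0).tolist()) for p in q])
```

```text
[-0.541  0.395  2.293  1.842  0.34  -0.714] [516.1 -91.6  49.5] [-3.099 -0.628 -0.035]
top 0.62 [360.4, 230.1] [([376, 211], [571.7, -93.6], [593.5, -114.1]), ([347, 219], [553.9, -33.2], [572.8, -43.8]), ([341, 224], [543.2, -20.9], [560.3, -29.4]), ([339, 232], [526.4, -16.9], [540.8, -24.8]), ([345, 250], [489.1, -29.8], [497.3, -39.9]), ([374, 243], [504.6, -89.9], [515.5, -109.8]), ([384, 237], [517.5, -110.6], [530.4, -134.0])]
side 0.83 [333.3, 239.1] [([318, 200], [567.7, -96.7], [590.8, -314.4]), ([315, 203], [572.9, -85.9], [597.4, -300.7]), ([315, 239], [560.6, 25.1], [581.8, -159.5]), ([320, 275], [541.4, 118.2], [557.3, -41.0]), ([342, 279], [501.9, 123.8], [507.1, -34.0]), ([347, 276], [493.6, 115.6], [496.5, -44.3]), ([348, 215], [501.8, -53.8], [507.0, -259.8]), ([341, 198], [519.9, -108.7], [530.0, -329.6])]
```

```bash
cat >> h.py <<'E'
def M(lean,yaw,roll=0):  # tool rotation
    return R.from_euler("z",yaw)*R.from_euler("x",roll)*R.from_euler("y",-lean)*R.from_euler("x",np.pi)
def togo(p,lean,yaw):
    o=bot.get_obs();A=R.from_euler("xyz",o["tcp_rot"]);w=np.array(p)-o["tool_pos"]
    print("j",o["joint_positions"].round(2),"F",o["contact_force"].round(1))
    print("shift in present tool axes",A.inv().apply(w).round(1),"turn",(A.inv()*M(lean,yaw)).as_rotvec().round(3),"shift in target axes",M(lean,yaw).inv().apply(w).round(1))
E
python3 - <<'E'
from h import *
togo((500,-70,49),.5,.036);togo((500,-70,26),.5,.036)
E
```

```text
j [-0.54  0.4   2.29  1.84  0.34 -0.72] F [-1.  -0.6 -1.5]
shift in present tool axes [-14.  -21.3  -8.6] turn [-0.004 -0.13  -0.057] shift in target axes [-13.7 -22.1  -6.9]
j [-0.54  0.4   2.29  1.84  0.34 -0.72] F [-1.  -0.6 -1.5]
shift in present tool axes [-27.5 -20.5  10. ] turn [-0.004 -0.13  -0.057] shift in target axes [-24.7 -22.1  13.3]
```

```bash
python3 -m jog '[[-5,0,-3.5,0,0,0],[-5,0,-3.5,0,-0.03,0],[-5,-5,3,0,-0.03,-0.02],[-5,-4,7,0,-0.03,-0.02],[-5,-4,7,0,-0.03,-0.01],[0,0,0,0,0,0],[0,0,0,0,0,0]]'
python3 - <<'E'
from h import *
o=bot.get_obs();print(o["tool_pos"].round(1),o["tcp_rot"].round(3));togo((503,-76,26),.5,.036)
E
```

```text
time: 8.25
tool_pos: [497.6, -83.2, 28.8]
tcp_rot: [-3.115, -0.518, 0.027]
contact_force: [0.1, -0.4, -0.4]
grip_width: 0.5
finger_force: 0.0
[497.6 -83.2  28.8] [-3.115 -0.518  0.027]
j [-0.51  0.41  2.26  1.46  0.28 -0.37] F [ 0.1 -0.4 -0.4]
shift in present tool axes [ 3.5 -6.9  5.4] turn [-0.022 -0.018 -0.008] shift in target axes [ 3.6 -7.   5.1]
```

```bash
python3 -m jog '[[2,-4,2.5,0,0,0],[2,-3,2.5,0,0,0],[3,0,1.7,0,0,0],[3,0,1.7,0,0,0],[3,0,1.7,0,0,0],[3,0,1.7,0,0,0],[3,0,1.7,0,0,0],[3,0,1.7,0,0,0],[3,0,1.7,0,0,0],[3,0,1.7,0,0,0]]'
cat > look.py <<'E'
from h import *
import cv2
o=bot.get_obs();print(o["tool_pos"].round(1),o["tcp_rot"].round(3),"F",o["contact_force"].round(1))
for c,pred in(("top",lambda p:abs(p[0]-362)<40 and p[1]<260),("side",lambda p:p[1]<275 and p[0]<385)):
    im=bot.capture(c);cv2.imwrite("pics/now_%s_%d.png"%(c,o["time"]*100),im[...,::-1])
    for d in bot.outline_of("billet_center",c):
        if pred(d["pixel"]):
            cn=max(cv2.findContours(d["mask"].astype(np.uint8),0,2)[0],key=cv2.contourArea)
            q=cv2.approxPolyDP(cn,2.0,True)[:,0]
            print(c,round(d["p"],2),np.round(d["pixel"]),"\n".join(str((p.tolist(),at_z(c,p,170).tolist(),at_z(c,p,0).tolist())) for p in q),sep="\n")
E
python3 look.py
```

```text
time: 9.25
tool_pos: [529.7, -78.4, 28.2]
tcp_rot: [-3.102, -0.521, 0.027]
contact_force: [-2.5, -0.7, 0.9]
grip_width: 0.4
finger_force: 1.7
[529.7 -78.4  28.2] [-3.102 -0.521  0.027] F [-2.5 -0.7  0.9]
top
0.96
[359. 224.]
([374, 199], [596.9, -89.2], [622.9, -109.1])
([339, 213], [566.2, -16.4], [587.1, -24.2])
([336, 222], [547.2, -10.4], [565.0, -17.2])
([346, 245], [499.5, -31.8], [509.5, -42.1])
([376, 233], [525.6, -93.9], [539.8, -114.5])
([385, 225], [542.6, -112.6], [559.7, -136.2])
side
0.6
[324. 238.]
([304, 201], [596.7, -90.2], [627.6, -306.2])
([306, 259], [571.1, 80.9], [595.1, -88.5])
([314, 277], [551.5, 124.2], [570.1, -33.5])
([339, 277], [507.5, 119.5], [514.2, -39.4])
([340, 216], [517.8, -48.9], [527.3, -253.6])
([330, 198], [543.1, -106.2], [559.5, -326.5])
```

```bash
python3 -m jog '[[-8,0,-4.5,0,0,0],[-8,0,-4.5,0,0,0],[-5,-8,-3,0,0,0],[0,-14,0,0,0,0],[3,0,1.7,0,0,0],[3,0,1.7,0,0,0],[3,0,1.7,0,0,0],[3,0,1.7,0,0,0],[3,0,1.7,0,0,0],[3,0,1.7,0,0,0],[3,0,1.7,0,0,0],[3,0,1.7,0,0,0]]'; python3 look.py
```

```text
time: 10.65
tool_pos: [529.9, -60.3, 30.5]
tcp_rot: [-3.087, -0.524, 0.027]
contact_force: [-3.7, 0.6, -0.5]
grip_width: 0.6
finger_force: 1.3
[529.9 -60.3  30.5] [-3.087 -0.524  0.027] F [-3.7  0.6 -0.5]
top
0.57
[360. 217.]
([375, 197], [601.1, -91.3], [627.9, -111.5])
([341, 210], [572.6, -20.5], [594.6, -29.0])
([338, 222], [547.3, -14.5], [565.1, -22.1])
([345, 239], [512.0, -29.6], [524.0, -39.6])
([374, 230], [531.8, -89.7], [547.0, -109.6])
([383, 224], [544.6, -108.4], [562.0, -131.4])
([383, 215], [563.5, -108.3], [584.0, -131.2])
side
0.96
[319. 236.]
([325, 197], [554.0, -108.6], [573.4, -329.5])
([300, 202], [604.6, -86.0], [637.7, -300.8])
([303, 257], [577.2, 76.3], [602.9, -94.4])
([311, 278], [556.5, 127.1], [576.5, -29.8])
([329, 277], [525.1, 121.4], [536.6, -37.0])
([336, 273], [513.6, 110.4], [521.9, -51.0])
([337, 216], [523.8, -48.2], [535.0, -252.8])
```

```bash
python3 -m jog '[[-5,0,-3,0,0,0],[0,-12,0,-0.025,0,0],[3,0,1.7,-0.025,0,0],[3,0,1.7,0,0,0],[3,0,1.7,0,0,0],[3,0,1.7,0,0,0],[3,0,1.7,0,0,0],[3,0,1.7,0,0,0],[3,0,1.7,0,0,0],[3,0,1.7,0,0,0],[2,0,1.7,0,0,0]]'; python3 look.py
```

```text
time: 11.95
tool_pos: [550.8, -61.0, 39.9]
tcp_rot: [-3.092, -0.531, 0.027]
contact_force: [-3.9, 0.1, 2.1]
grip_width: 0.1
finger_force: 1.8
[550.8 -61.   39.9] [-3.092 -0.531  0.027] F [-3.9  0.1  2.1]
top
0.85
[359. 210.]
([377, 192], [611.8, -95.4], [640.3, -116.3])
([360, 192], [611.2, -59.8], [639.6, -74.8])
([340, 200], [593.6, -18.1], [619.1, -26.2])
([337, 212], [568.2, -12.2], [589.5, -19.3])
([345, 233], [524.5, -29.4], [538.6, -39.4])
([373, 224], [544.3, -87.5], [561.6, -107.1])
([385, 213], [567.8, -112.4], [589.0, -136.1])
side
0.85
[310. 239.]
([318, 196], [569.2, -110.5], [592.6, -332.0])
([300, 198], [606.4, -99.6], [640.0, -318.1])
([296, 201], [613.4, -88.5], [648.9, -303.9])
([293, 221], [610.3, -23.4], [645.0, -221.2])
([294, 249], [596.8, 56.9], [627.8, -119.1])
([302, 280], [571.6, 133.5], [595.8, -21.6])
([327, 275], [529.1, 116.9], [541.6, -42.7])
([328, 217], [541.7, -43.2], [557.7, -246.4])
```

```bash
python3 -m jog '[[-4,0,-2.5,0,0,0],[-4,0,-2.5,0,0,0],[-3,0,3,0,0,0],[-3,0,5,0,0,0],[-2,0,4,0,0,0],[0,0,0,0,0,0],[0,0,0,0,0,0]]' 30;python3 - <<'E'
from h import *
o=bot.get_obs();print(o["tool_pos"].round(1),o["tcp_rot"].round(3));togo((540,-60,26),.48,.036)
E
```

```text
time: 12.85
tool_pos: [539.7, -62.7, 26.8]
tcp_rot: [-3.087, -0.532, 0.026]
contact_force: [0.5, 0.7, 0.6]
grip_width: 27.2
finger_force: 0.0
[539.7 -62.7  26.8] [-3.087 -0.532  0.026]
j [-0.44  0.45  2.18  1.4   0.28 -0.23] F [0.5 0.7 0.6]
shift in present tool axes [-0.1 -2.6  1. ] turn [-0.05  -0.052 -0.007] shift in target axes [-0.  -2.7  0.9]
```

```bash
python3 -m jog '[[0,0,0,-0.02,-0.03,0],[0,-2,0,-0.03,-0.03,0],[3,0,1.7,0,0,0],[3,0,1.7,0,0,0],[3,0,1.7,0,0,0],[3,0,1.8,0,0,0],[3,0,1.8,0,0,0],[3,0,1.8,0,0,0],[3,0,1.8,0,0,0],[0,0,0,0,0,0]]'; python3 look.py
```

```text
time: 13.85
tool_pos: [565.3, -64.2, 32.9]
tcp_rot: [-3.103, -0.48, 0.03]
contact_force: [-1.9, 0.6, -0.6]
grip_width: 27.5
finger_force: 0.7
[565.3 -64.2  32.9] [-3.103 -0.48   0.03 ] F [-1.9  0.6 -0.6]
top
0.9
[360. 204.]
([383, 193], [609.9, -108.0], [638.0, -130.9])
([342, 193], [608.5, -22.1], [636.4, -30.9])
([339, 204], [585.1, -16.1], [609.2, -23.9])
([343, 220], [551.6, -24.9], [570.2, -34.1])
([358, 221], [550.0, -56.2], [568.3, -70.6])
([378, 216], [561.2, -97.9], [581.4, -119.1])
([385, 210], [574.1, -112.4], [596.3, -136.0])
side
0.7
[305. 238.]
([313, 196], [579.8, -109.4], [606.1, -330.6])
([301, 196], [605.2, -106.7], [638.5, -327.2])
([296, 201], [613.4, -88.5], [648.9, -303.9])
([290, 241], [607.6, 35.7], [641.5, -146.0])
([293, 278], [588.0, 130.4], [616.6, -25.5])
([314, 277], [551.5, 124.2], [570.1, -33.5])
([318, 274], [545.2, 116.2], [562.2, -43.6])
([318, 216], [562.2, -44.2], [583.7, -247.7])
side
0.51
[278. 243.]
([292, 87], [700.9, -627.5], [760.2, -989.7])
([287, 98], [704.7, -555.8], [765.1, -898.4])
([272, 101], [743.8, -533.2], [814.8, -869.6])
([272, 1
[... 1244 characters left out ...]
260.0], [653.2, 139.3])
([251, 340], [634.3, 267.6], [675.5, 148.9])
([247, 372], [628.4, 324.0], [667.9, 220.6])
([308, 376], [538.2, 321.1], [553.3, 217.0])
([311, 342], [540.8, 261.5], [556.5, 141.2])
([293, 340], [569.1, 260.7], [592.6, 140.2])
([291, 337], [573.1, 255.4], [597.6, 133.5])
([288, 294], [591.2, 168.1], [620.7, 22.4])
([299, 293], [572.8, 163.9], [597.3, 17.0])
([300, 284], [573.9, 143.2], [598.6, -9.2])
([287, 280], [597.8, 136.3], [629.1, -18.1])
([286, 260], [607.2, 87.3], [641.1, -80.3])
([295, 199], [616.5, -95.0], [652.8, -312.3])
([299, 195], [609.9, -109.7], [644.5, -331.0])
([309, 193], [589.5, -119.0], [618.5, -342.8])
([311, 89], [643.7, -620.2], [687.4, -980.3])
```

```bash
python3 -m jog '[[1.5,0,3.5,-0.01,0,0],[1.5,0,3.5,-0.01,0,0],[2.5,0,1.6,0,0,0],[2.5,0,1.6,0,0,0],[2.5,0,1.6,0,0,0]]' 30; python3 -m jog '[[2,0,1.3,0,0,0],[2,0,1.3,0,0,0],[2,0,1.3,0,0,0]]'; sed -i 's/if pred(d\["pixel"\])/if pred(d["pixel"]) and d["mask"].sum()<6000/' look.py; python3 look.py
```

```text
time: 14.55
tool_pos: [580.5, -65.4, 31.5]
tcp_rot: [-3.114, -0.474, 0.03]
contact_force: [-1.9, 2.2, 1.2]
grip_width: 27.7
finger_force: 1.4
time: 14.85
tool_pos: [586.6, -64.7, 30.7]
tcp_rot: [-3.113, -0.473, 0.03]
contact_force: [-24.7, -1.5, 19.9]
grip_width: 27.1
finger_force: 12.7
[586.6 -64.7  30.7] [-3.113 -0.473  0.03 ] F [-24.7  -1.5  19.9]
top
0.58
[361. 202.]
([341, 203], [587.3, -20.3], [611.7, -28.8])
([342, 211], [570.5, -22.6], [592.2, -31.4])
([353, 211], [570.9, -45.6], [592.6, -58.2])
([361, 215], [562.7, -62.4], [583.1, -77.8])
([366, 211], [571.3, -72.7], [593.1, -89.8])
([376, 211], [571.7, -93.6], [593.5, -114.1])
([383, 204], [586.6, -108.1], [611.0, -131.1])
([383, 195], [605.6, -108.0], [633.1, -130.9])
([377, 192], [611.8, -95.4], [640.3, -116.3])
([351, 192], [610.9, -41.0], [639.2, -52.8])
([342, 195], [604.2, -22.2], [631.5, -31.0])
```

```bash
python3 -m jog '[[-2,0,-1,0,0,0],[0,0,0,0,0,0]]'; python3 look.py; python3 -m jog '[[-5,0,-3,0,0,0],[-5,0,-3,0,0,0],[-5,0,-3,0,0,0],[0,0,0,0,0,0]]'; python3 look.py
```

```text
time: 15.25
tool_pos: [585.3, -65.4, 30.9]
tcp_rot: [-3.114, -0.475, 0.029]
contact_force: [-3.8, 1.4, 0.7]
grip_width: 27.5
finger_force: 1.8
[585.3 -65.4  30.9] [-3.114 -0.475  0.029] F [-3.8  1.4  0.7]
top
0.65
[361. 200.]
([341, 194], [606.3, -20.1], [633.9, -28.5])
([343, 211], [570.5, -24.7], [592.2, -33.9])
([354, 212], [568.8, -47.7], [590.2, -60.7])
([357, 215], [562.6, -54.0], [583.0, -68.0])
([375, 212], [569.5, -91.5], [591.0, -111.7])
([384, 203], [588.8, -110.2], [613.5, -133.5])
([381, 192], [611.9, -103.8], [640.4, -126.0])
side
0.77
[303. 243.]
([307, 195], [592.9, -111.5], [622.8, -333.3])
([297, 196], [613.7, -105.8], [649.3, -326.0])
([287, 257], [606.6, 79.4], [640.3, -90.4])
([289, 277], [595.4, 128.8], [626.0, -27.6])
([309, 277], [560.3, 125.1], [581.3, -32.3])
([311, 244], [566.6, 39.9], [589.4, -140.7])
time: 15.85
tool_pos: [567.7, -66.8, 32.7]
tcp_rot: [-3.114, -0.475, 0.029]
contact_force: [-0.7, 0.4, 0.2]
grip_width: 27.6
finger_force: 0.0
[567.7 -66.8  32.7] [-3.114 -0.475  0.029] F [-0.7  0.4  0.2]
top
0.81
[360. 202.]
([341, 198], [597.9, -20.2], [624.0, -28.6])
([342, 216], [560.0, -22.7], [579.9, -31.6])
([373, 215], [563.2, -87.4], [583.6, -106.9])
([384, 205], [584.6, -110.2], [608.6, -133.5])
([382, 192], [612.0, -105.9], [640.5, -128.5])
([343, 193], [608.5, -24.2], [636.4, -33.3])
side
0.83
[300. 241.]
([297, 196], [613.7, -105.8], [649.3, -326.0])
([287, 259], [605.8, 84.6], [639.3, -83.8])
([288, 276], [597.5, 126.6], [628.7, -30.4])
([308, 278], [561.7, 127.7], [583.2, -29.0])
([312, 242], [565.4, 34.1], [587.8, -148.0])
([311, 196], [584.0, -108.9], [611.5, -330.0])
```

```bash
python3 -m jog '[[-2,0,4,-0.01,0.03,0],[-2,0,4,-0.01,0.03,0],[2,0,1.5,0,0.03,0],[3,0,1.8,0,0,0],[3,0,1.8,0,0,0],[0,0,0,0,0,0]]'; python3 -m jog '[[2.5,0,1.5,0,0,0],[2.5,0,1.5,0,0,0],[0,0,0,0,0,0]]'
```

```text
time: 16.65
tool_pos: [580.2, -75.3, 35.7]
tcp_rot: [-3.1, -0.555, 0.028]
contact_force: [0.1, -1.0, 0.8]
grip_width: 27.4
finger_force: 0.0
time: 16.95
tool_pos: [585.7, -75.1, 35.8]
tcp_rot: [-3.099, -0.555, 0.027]
contact_force: [0.0, -0.3, 0.5]
grip_width: 28.0
finger_force: 0.0
```

```bash
python3 -m jog '[[1,0,5,0,0,0],[2,-3,3,0,0,0],[0,0,0,0,0,0]]'; python3 -m jog '[[1.7,0,1.1,0,0,0],[0,0,0,0,0,0]]';python3 -m jog '[[1.7,0,1.1,0,0,0],[0,0,0,0,0,0]]'
```

```text
time: 17.25
tool_pos: [590.4, -72.8, 31.0]
tcp_rot: [-3.094, -0.553, 0.026]
contact_force: [-9.4, -1.1, 5.2]
grip_width: 27.7
finger_force: 5.2
time: 17.45
tool_pos: [591.2, -72.7, 31.1]
tcp_rot: [-3.094, -0.552, 0.026]
contact_force: [-21.3, -2.6, 16.0]
grip_width: 27.7
finger_force: 11.2
time: 17.65
tool_pos: [592.0, -72.6, 31.3]
tcp_rot: [-3.094, -0.551, 0.026]
contact_force: [-34.2, -4.6, 27.5]
grip_width: 27.3
finger_force: 18.0
```

```bash
python3 -m jog '[[-5,0,-3,0,0,0],[-9,0,-6,0,0,0],[0,0,-20,0,0,0],[6,0,-25,-0.02,0.03,0],[6,0,-25,-0.02,0.03,0],[6,0,-15,0,0.03,0],[0,0,0,0,0,0]]'; python3 -c "
from h import *
togo((572,-68,110),.65,.036)"; python3 look.py
```

```text
time: 18.35
tool_pos: [548.0, -77.6, 114.4]
tcp_rot: [-3.134, -0.647, 0.025]
contact_force: [-0.7, -0.1, 0.1]
grip_width: 27.4
finger_force: 0.0
j [-0.47  0.27  2.18  1.22  0.31 -0.03] F [-0.7 -0.1  0.1]
shift in present tool axes [16.7 -8.8 18.2] turn [-0.001  0.003 -0.009] shift in target axes [16.7 -8.7 18.3]
[548.  -77.6 114.4] [-3.134 -0.647  0.025] F [-0.7 -0.1  0.1]
top
0.77
[362. 203.]
([341, 194], [606.3, -20.1], [633.9, -28.5])
([343, 216], [560.0, -24.8], [580.0, -34.0])
([373, 216], [561.0, -87.4], [581.2, -106.9])
([384, 205], [584.6, -110.2], [608.6, -133.5])
([382, 192], [612.0, -105.9], [640.5, -128.5])
([356, 191], [613.2, -51.4], [641.9, -65.0])
side
0.64
[300. 244.]
([298, 196], [611.6, -106.0], [646.6, -326.3])
([287, 264], [603.8, 97.3], [636.8, -67.6])
([289, 276], [595.8, 126.4], [626.5, -30.6])
([306, 278], [565.2, 128.0], [587.6, -28.6])
([311, 270], [558.7, 107.7], [579.4, -54.4])
([310, 197], [585.7, -105.2], [613.7, -325.3])
```

```bash
python3 -m jog '[[8,-5,9,0,0,-0.005],[8,-4,9,0,0,-0.005],[0,0,0,0,0,0]]'; python3 -m jog '[[4,0,3,0,0,0],[4,0,3,0,0,0],[4,0,3,0,0,0],[4,0,3,0,0,0],[4,0,3,0,0,0],[4,0,3,0,0,0]]'
```

```text
time: 18.85
tool_pos: [573.0, -66.8, 107.6]
tcp_rot: [-3.14, -0.644, 0.039]
contact_force: [-0.6, -0.6, -0.9]
grip_width: 27.8
finger_force: 0.0
time: 19.45
tool_pos: [601.6, -67.3, 109.2]
tcp_rot: [-3.139, -0.644, 0.037]
contact_force: [-1.3, -0.3, 0.9]
grip_width: 27.7
finger_force: 0.8
```

```bash
python3 -m jog '[[4,0,3,0,0,0],[4,0,3,0,0,0],[4,0,3,0,0,0],[4,0,3,0,0,0],[4,0,3,0,0,0]]'; python3 -m jog '[[2.5,0,2,0,0,0],[2.5,0,2,0,0,0]]'; python3 -m jog '[[2.5,0,2,0,0,0],[2.5,0,2,0,0,0]]'
```

```text
time: 19.95
tool_pos: [626.7, -66.3, 109.0]
tcp_rot: [-3.138, -0.644, 0.037]
contact_force: [-1.5, -0.4, 0.6]
grip_width: 27.7
finger_force: 0.3
time: 20.15
tool_pos: [632.9, -66.0, 108.8]
tcp_rot: [-3.138, -0.644, 0.037]
contact_force: [0.7, 0.5, 0.7]
grip_width: 27.6
finger_force: 0.2
time: 20.35
tool_pos: [639.2, -65.8, 108.6]
tcp_rot: [-3.138, -0.644, 0.037]
contact_force: [0.4, 0.4, -0.0]
grip_width: 27.5
finger_force: 0.0
```

```bash
python3 -m jog '[[0,0,0,0,0,0],[0,0,0,0,0,0],[0,0,0,0,0,0],[0,0,0,0,0,0],[0,0,0,0,0,0],[0,0,0,0,0,0]]'
python3 - <<'E'
from h import *
import cv2
for c in("top","side"):
    im=bot.capture(c)
    for d in bot.outline_of("billet_center",c):
        cn=max(cv2.findContours(d["mask"].astype(np.uint8),0,2)[0],key=cv2.contourArea)
        q=cv2.approxPolyDP(cn,2.0,True)[:,0]
        print(c,round(d["p"],2),np.round(d["pixel"]),int(d["mask"].sum()))
        if len(q)<12 and d["pixel"][1]<260 and d["pixel"][0]<400: print([(p.tolist(),at_z(c,p,72).tolist()) for p in q])
E
```

```text
time: 20.95
tool_pos: [639.0, -65.8, 108.7]
tcp_rot: [-3.138, -0.644, 0.037]
contact_force: [0.5, -0.5, -0.4]
grip_width: 27.7
finger_force: 0.0
top 0.96 [429. 324.] 1733
top 0.73 [357. 142.] 1285
[([374, 126], [782.7, -99.4]), ([341, 128], [776.7, -23.0]), ([341, 161], [699.0, -24.0]), ([375, 160], [702.7, -102.3])]
top 0.71 [237. 296.] 1522
top 0.71 [439. 216.] 918
top 0.57 [317. 314.] 749
top 0.45 [374. 176.] 14105
side 0.9 [422. 194.] 2495
side 0.87 [237. 252.] 1620
[([224, 228], [783.3, -96.5]), ([217, 249], [781.1, -27.0]), ([220, 268], [759.9, 28.4]), ([250, 271], [695.9, 30.3]), ([245, 258], [714.5, -6.1]), ([244, 238], [730.5, -68.0]), ([253, 231], [715.4, -93.3]), ([252, 229], [719.0, -99.8])]
side 0.67 [405. 353.] 3728
side 0.6 [422. 267.] 3432
```

The billet has tipped over. I'll retract the tool and triangulate the far-end corners to check that it's level.

```bash
python3 -m jog '[[-16,0,-12,0,0,0],[-24,0,-18,0,0,0],[-24,0,-18,0,0,0],[-24,0,-18,0,0,0],[0,0,-20,0,0,0],[0,0,0,0,0,0]]'
python3 - <<'E'
from h import *
import cv2
def tri(a,b):
    (p,d),(q,e)=ray("top",a),ray("side",b)
    t=np.linalg.lstsq(np.c_[d,-e],q-p,rcond=None)[0];A=p+d*t[0];B=q+e*t[1]
    return ((A+B)/2).round(1),np.linalg.norm(A-B).round(1)
def best(c,box):
    for d in bot.outline_of("billet_center",c):
        u,v=d["pixel"]
        if box[0]<u<box[1] and box[2]<v<box[3] and d["mask"].sum()<5000:
            cn=max(cv2.findContours(d["mask"].astype(np.uint8),0,2)[0],key=cv2.contourArea)
            return cv2.approxPolyDP(cn,1.5,True)[:,0]
for c,b in(("top",(330,390,110,200)),("side",(190,290,200,290))):
    im=bot.capture(c);cv2.imwrite("pics/end_"+c+".png",im[...,::-1])
    q=best(c,b);print(c,None if q is None else [(p.tolist(),at_z(c,p,72).tolist()) for p in q])
print("FR",tri((374,126),(224,228)),"FL",tri((341,128),(217,249)))
for n in("bottle","tin"):
    for c in("top","side"):print(n,c,[(round(d["p"],2),np.round(d["pixel"]).tolist(),int(d["mask"].sum())) for d in bot.outline_of(n,c)])
print(bot.get_obs()["tool_pos"])
E
```

```text
time: 21.75
tool_pos: [516.6, -71.3, 126.1]
tcp_rot: [-3.139, -0.646, 0.037]
contact_force: [0.3, 0.3, 1.1]
grip_width: 27.3
finger_force: 0.0
top [([373, 126], [782.6, -97.1]), ([365, 128], [777.6, -78.6]), ([342, 127], [779.1, -25.3]), ([340, 129], [774.3, -20.7]), ([341, 162], [696.7, -24.0]), ([375, 160], [702.7, -102.3]), ([375, 128], [778.0, -101.8])]
side [([225, 227], [781.9, -100.1]), ([217, 250], [780.2, -23.9]), ([220, 269], [759.2, 31.2]), ([223, 271], [751.5, 36.2]), ([251, 271], [693.8, 30.1]), ([246, 258], [712.4, -6.3]), ([244, 238], [730.5, -68.0]), ([246, 235], [728.2, -78.3]), ([253, 233], [714.0, -86.6]), ([253, 229], [716.8, -100.0])]
FR (array([784. , -99.8,  69. ]), np.float64(0.9)) FL (array([777.4, -22.6,  76. ]), np.float64(3.7))
bottle top [(0.91, [436.0, 216.0], 983)]
bottle side [(0.95, [316.0, 191.0], 1584)]
tin top [(0.56, [296.0, 230.0], 609)]
tin side []
[517.36611841 -70.58325004 124.3229225 ]
```

Run:
```python
from h import *
for px in[(217,250),(220,269),(223,271),(235,271),(251,271),(246,258)]:
    p,d=ray("side",px)
    n=np.array([-.04,1,0]);c0=np.array([780,-23.5,0]);t=n@(c0-p)/(n@d);print(px,(p+d*t).round(1))
import cv2
im=cv2.imread("pics/end_side.png")
for u in(222,226,230,234,238,242,246,250): print(u,[tuple(int(x) for x in im[v,u]) for v in range(264,282,2)])
```

```text
(217, 250) [780.1 -23.5  72.4]
(220, 269) [781.6 -23.4  13.2]
(223, 271) [775.6 -23.7   7.1]
(235, 271) [748.1 -24.8   9. ]
(251, 271) [711.5 -26.2  11.5]
(246, 258) [718.7 -26.   52. ]
222 [(90, 129, 180), (94, 128, 180), (80, 115, 160), (101, 139, 194), (59, 76, 113), (59, 83, 120), (60, 77, 108), (44, 53, 74), (103, 145, 204)]
226 [(141, 187, 223), (133, 176, 218), (92, 123, 162), (88, 122, 168), (104, 138, 178), (104, 143, 184), (118, 157, 205), (117, 154, 202), (110, 158, 221)]
230 [(146, 195, 225), (147, 194, 223), (147, 193, 224), (175, 233, 249), (117, 156, 205), (115, 152, 197), (112, 151, 197), (110, 147, 194), (110, 157, 221)]
234 [(148, 196, 226), (145, 189, 223), (145, 194, 224), (148, 196, 231), (106, 144, 189), (104, 139, 179), (102, 137, 178), (101, 137, 178), (108, 151, 218)]
238 [(146, 195, 225), (147, 194, 224), (147, 196, 227), (144, 194, 229), (110, 147, 193), (103, 139, 183), (109, 145, 188), (106, 142, 185), (117, 167, 220)]
242 [(149, 196, 226), (144, 193, 224), (151, 196, 227), (143, 191, 227), (94, 131, 172), (114, 155, 202), (108, 146, 190), (98, 132, 170), (114, 156, 216)]
246 [(150, 200, 228), (141, 188, 222), (147, 197, 225), (140, 188, 223), (67, 91, 118), (90, 120, 156), (101, 133, 176), (105, 137, 179), (97, 130, 179)]
250 [(43, 53, 75), (136, 180, 217), (152, 201, 229), (147, 192, 225), (97, 128, 168), (99, 132, 173), (104, 137, 177), (97, 129, 168), (100, 137, 178)]
```

```bash
python3 -c "
from plant import bot
print(bot.close_job())"
```

```text
the job is handed in; nothing more can be done
None
```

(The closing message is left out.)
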